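# Pin the draw slide to a sprung strut and hold it at its length mark

### The job

Take the long headed pin from the wooden rack and push it fully home, down through the strut's fork and the tongue of the draw slide, while the strut is still in. Then pull the slide by its black handle until the strut's pointer stands in line with the mark clip on the scale, and finish while still gripping the handle and holding it there against the spring. Leave the other pins and the loose things on the bench as they are.

Things in the scene. Friction and masses are not known exactly. Their poses are not given: they have to be found in the camera images.
- jig: Fixed strut jig: aluminium plate 12 mm thick (x -280..270, y -50..75 mm) with a dark steel tube, 32 mm thick, axis 50 mm above the bench, in two clamps, and a scale rail on its +y side. Origin: on the bench straight below the pin holes' home position. +x is the pull direction (out of the tube), z up.
- strut_rod (a joint): Extension of the steel telescoping rod out of the tube, m: 0 = drawn in by its inner spring, up to 0.13. The spring pulls it in with about 4 N at 0, rising by 0.7 N per 10 mm; left alone it runs back in. It slides along the jig's x axis only.
- fork_hole (a point): Centre of the round 12 mm vertical hole in the fork on the rod's end, at the upper fork plate's top face (61 mm above the bench). Two level plates, 40 x 34 mm (along, across the jig), 6 mm thick, with the slide's tongue between; the whole stack is 22 mm deep, free below for 27 mm more. Moves with the rod.
- tongue_hole (a point): Centre of the 12 mm hole in the slide's tongue (8 mm thick), at the tongue's top face (54 mm above the bench). At the start both are home and this hole is exactly in line with the fork's. Moves with the slide.
- slide: Steel draw slide guided along the jig's x (travel 0 to 140 mm from home, friction about 1 N, no spring, not joined to the rod until the pin is in). Its tongue lies in the fork; with the pin in, about 2 to 4 mm of play before the rod follows. Origin: at bench height straight below its handle, 115 mm along the jig's +x from the tongue hole.
- handle (a point): Grip point in the slide's upright black handle, 95 mm above the bench, moves with the slide. The handle is a block 22 mm along the jig's x, 40 mm along its y, from 55 to 117 mm above the bench, standing on a dark carriage block 60 mm (x) by 56 mm (y).
- pointer (a point): Outer end of the small steel pointer blade (5 mm wide, level) that sticks out of the fork to the jig's +y side, 49 mm off the jig's axis and 61 mm above the bench. In line with the fork hole along x; moves with the rod.
- mark: Length mark: fixed dark steel clip on the scale rail, its upright tab 10 mm wide along the jig's x, flat top 61 mm above the bench. Origin: 12 mm above the bench under the tab's middle; axes as the jig's. It stands 50 to 100 mm along +x from the pointer's home; reached when the pointer's x equals its x in the jig's frame.
- clevis_pin: The long headed pin, steel, loose, 68 mm tall: shank 10 mm thick, 36 mm long with tapered foot; on top a round head 18 mm thick, 32 mm tall. Origin: foot's end, z up to the head. Starts upright in any one of the rack's three holes, foot 6 mm, head 42 to 74 mm above the bench. Home in the fork, its head rests on the upper fork plate, the foot 36 mm below that face.
- clevis_pin_tip (a point): Foot end of the long headed pin's shank, on its axis (same point as its origin).
- rack: Fixed wooden pin rack 130 x 45 x 30 mm, holes of 12 mm, 24 mm deep, in a row along its x axis at -40, 0 and +40 mm. Origin: centre of its underside.
- short_pin: Another headed pin in the rack, same head, but its shank is only 20 mm long, so the head rests on the rack (head from 30 to 62 mm). Leave it. Origin at its foot.
- dowel: Plain headless steel dowel 10 mm thick, 60 mm long, standing in the rack (top 66 mm above the bench). Leave it. Origin at its foot.
- spray_can: Can 66 mm wide, 150 mm tall, standing beyond the strut tube. Origin: centre of its underside.
- jar: Jar 60 mm wide, 90 mm tall, standing beyond the rack. Origin: centre of its underside.
- driver: Screwdriver lying along the far side of the jig, near its open end. Origin: underside, about its middle.
- bearing: Ball bearing ring 42 mm wide, 12 mm tall, lying on the bench to the right of the rack. Origin: centre of its underside.
- gear: Dark gear blank 56 mm wide, 28 mm tall with its hub, lying at the robot's end of the rack. Origin: centre of its underside.
- carton: Cardboard carton 70 x 100 x 50 mm on the robot's side of the tube. Origin: centre of its underside.

How it is judged (in metres and radians):
On the way:
1. the long headed pin is home through fork and tongue while the strut is still in (z of clevis_pin_tip in the frame of fork_hole below -0.03 m and horizontal distance between clevis_pin and fork_hole below 0.005 m and horizontal distance between clevis_pin and tongue_hole below 0.005 m and angle between clevis_pin's own z axis and vertical below 0.2 rad and value of joint strut_rod below 0.01 m), for 0.2 s.
At the end, for the whole second after the job is handed in: The pin is still home (its foot at least 30 mm below the fork's top face, within 5 mm of both holes' axes, upright within 0.2 rad), the pointer is within 5 mm of the mark clip's middle along the jig (within the width of its tab), the rod is still, and the fingers hold the slide with more than 3 N (z of clevis_pin_tip in the frame of fork_hole below -0.03 m and horizontal distance between clevis_pin and fork_hole below 0.005 m and horizontal distance between clevis_pin and tongue_hole below 0.005 m and angle between clevis_pin's own z axis and vertical below 0.2 rad and x of pointer in the frame of mark between -0.005 and 0.005 m and velocity of joint strut_rod between -0.01 and 0.01 m/s and contact force between the fingers and slide above 3 N); the arm keeps its last pose, push and grip.
It fails at once if another pin or a loose thing on the bench is shifted more than 30 mm (distance of any of short_pin, dowel, spray_can, jar, driver, bearing, gear, carton from where it was at the start of the episode above 0.03 m).
It also fails if it takes over 54 s, if anything falls off the work surface, if the arm or the gripper's body presses on something with over 40 N, if the wrist force passes 120 N, or if a joint passes its speed limit or range.

### The arm

A 6-joint arm with a two-finger parallel gripper is mounted at the origin on the work surface. World frame = base frame: x ahead of the robot, y to its left, z up, the work surface at z = 0. Lengths are in m, angles in degrees, forces in N, time in s.
With the tool pointing down it reaches from about 0.3 to 0.75 m from the base axis. Payload 8.5 kg.
Tool frame: the origin (TCP) lies midway between the tips of the shut fingers; the grasp point (between the pads) lies bot.grasp_offset behind it (bot.grasp_offset is the distance from the TCP to the grasp point, in m); z points along the fingers, y is the line along which they close (so a half turn about z gives the same grasp; the last joint's range is limited). The gripper opens to 85 mm and grips with 20 to 120 N. Pads are 22 mm wide; open, the fingers measure 114 mm over their backs; the gripper's body (76 mm by 85 mm) begins 54 mm behind the grasp point. The pads swing forward as they close: fully open they stand 13 mm farther back than shut.
Start: joints at [50.69, 21.807, 74.336, -0, 83.858, -12.336], TCP at [0.249, 0.49, 0.231] pointing down, gripper open.
Joint ranges: [-178.18, 178.18], [-50.72, 133.34], [12.68, 142.11], [-81.47, 261.47], [9.98, 163.14], [-165.26, 165.26]. Speed limits (degrees/s): [136.94, 136.94, 180, 180, 180, 180].

### API

Orientations are given as [roll, pitch, yaw] about the fixed x, y, z axes, in that order (R = Rz(yaw) Ry(pitch) Rx(roll)).
In Python, from station import bot, viewer, order, probe_bus gives the robot as it stands (bot), with the cameras (viewer), the job (order) and the readings (probe_bus).
- The arm moves only by the shell command python3 nudge.py 'ROWS' [OPENING] [FORCE]. ROWS is a JSON list of rows, 1 to 12 of them, each of 6 numbers: dx, dy, dz in m, then a rotation vector rx, ry, rz in degrees; each row is the pose to reach, as a shift and turn from the pose commanded when the command began, along the tool's axes at that moment; what a row does not reach only later rows make up. A row lasts 1/10 s, in which the tool goes at most 0.05 m and 8.59 degrees, less where a joint would pass 70% of its speed; a pose out of reach is approached as far as the arm can. OPENING is the finger opening in m, set as the command begins (- or left out keeps the last). The fingers move at their own pace and stop on an object; FORCE is the grip in N (left out, the last holds). Time passes only in rows, so rows that do not move let the fingers close. It prints the time, the measured TCP pose, the force, the opening and the grip force at its end.
- probe_bus.observe(): the state, without advancing time (a new reading comes with each control period).
- viewer.grab_frame(name): name is "side" or "top"; returns a dict with "pixels" (420x560x3 uint8, red, green, blue), "mtx" (3x3 intrinsics, pixels), "k1" (the pictures are not rectified: a ray, as slopes to the right and down, at radius r is drawn at 1 + k1 r^2 times it, then the intrinsics apply), "view" (4x4, takes a point from world to camera coordinates). Camera axes: x right, y down, z forward; pixel columns grow to the right and rows downward; lengths in m; the calibration is good to about 2 mm. A picture is of the moment at which its call begins. There is no depth.
- order.finish_job(): hands the job in; it is judged then, once.
The state is a dict: "t": time; "joint_pos": joint angles; "joint_vel": joint speeds; "joint_torque": joint torques, N m; "eef_pos": TCP position; "orientation": TCP orientation; "force": force on the tool from outside, world axes, zero at the start; "ft_torque": the same for the moment, N m; "width": finger opening in m; "gripper_force": force on a finger pad.
Only numpy, scipy, OpenCV 4.12 (cv2) and the standard library are available. Lean on these libraries where they do the work, as an engineer would, in place of code of your own. Each camera call takes 0.05 s, during which the arm holds its last target. There are 200 camera calls.

## Working session

There is one attempt and no reset: what is moved stays moved. The work goes in short steps, Python scripts to look and compute and a shell command to move; the robot and the scene stay as the last step left them, time stands still between calls to the robot, and variables do not carry over. Pictures are saved under pics/ and viewed, at most 10 in all, crops included, and the job is handed in when it is done.

```bash
ls; mkdir -p pics; cat > h.py <<'E'
import numpy as np, cv2
from station import bot, viewer, order, probe_bus
def load(n):
    d=np.load(f'pics/{n}.npz'); return d
def save(cam,n):
    f=viewer.grab_frame(cam); cv2.imwrite(f'pics/{n}.png',f['pixels'][:,:,::-1]); np.savez(f'pics/{n}.npz',**f); return f
def ray(f,u,v):
    K=np.array(f['mtx']);V=np.array(f['view']);k=float(f['k1'])
    d=np.array([(u-K[0,2])/K[0,0],(v-K[1,2])/K[1,1]]); s=d.copy()
    for _ in range(30): s=d/(1+k*(s@s))
    R=V[:3,:3];o=-R.T@V[:3,3]; r=R.T@np.r_[s,1]; return o,r/np.linalg.norm(r)
def onz(f,u,v,z):
    o,r=ray(f,u,v); return o+r*(z-o[2])/r[2]
def tri(f,p,g,q):
    A=np.zeros((3,3));b=np.zeros(3);L=[ray(f,*p),ray(g,*q)]
    for o,r in L:
        M=np.eye(3)-np.outer(r,r);A+=M;b+=M@o
    x=np.linalg.solve(A,b); return x,[np.linalg.norm((np.eye(3)-np.outer(r,r))@(x-o)) for o,r in L]
def proj(f,X):
    V=np.array(f['view']);K=np.array(f['mtx']);c=V[:3,:3]@X+V[:3,3];s=c[:2]/c[2];s=s*(1+float(f['k1'])*(s@s));return K[:2,:2]@s+K[:2,2]
E
python3 - <<'E'
from h import *
for c in('side','top'):
    f=save(c,c+'0');print(c,np.round(f['mtx'],1).tolist(),f['k1'],np.round(f['view'],3).tolist(), np.round(ray(f,280,210)[0],3))
o=probe_bus.observe();print(o,bot.grasp_offset)
E
```

```text
nudge.py
pics
station.py
side [[398.8, 0.0, 284.5], [0.0, 398.8, 210.8], [0.0, 0.0, 1.0]] 0.02644336894425866 [[1.0, -0.002, 0.012, -0.526], [0.01, -0.502, -0.865, 0.054], [0.007, 0.865, -0.502, 1.14], [0.0, 0.0, 0.0, 1.0]] [ 0.517 -0.96   0.625]
top [[489.8, 0.0, 277.4], [0.0, 489.8, 197.0], [0.0, 0.0, 1.0]] -0.0871720774886125 [[-0.015, -1.0, -0.011, -0.016], [-0.995, 0.016, -0.097, 0.564], [0.097, 0.009, -0.995, 1.397], [0.0, 0.0, 0.0, 1.0]] [ 0.425 -0.038  1.445]
{'t': 0.1, 'joint_pos': array([ 5.06905942e+01,  2.18394220e+01,  7.43772424e+01,  5.71739037e-04,
        8.38577252e+01, -1.23336879e+01]), 'joint_vel': array([-0.04658882, -0.0376702 , -0.10341165,  0.00651531, -0.02063501,
        0.03498703]), 'joint_torque': array([ 3.36034362e-03, -4.49221122e+01, -2.31655723e+01, -1.57912123e-04,
        3.65033389e-03, -2.50783108e-05]), 'eef_pos': array([0.24931186, 0.48997679, 0.23077068]), 'orientation': array([-1.79927449e+02, -1.64452275e-02,  1.53024210e+02]), 'force': array([-0.45029646,  0.30463708,  1.05621325]), 'ft_torque': array([-0.02888754,  0.02422375,  0.05620533]), 'gripper_force': 0.0, 'width': 0.08523706375026768} 0.0187
```

View pics/side0.png

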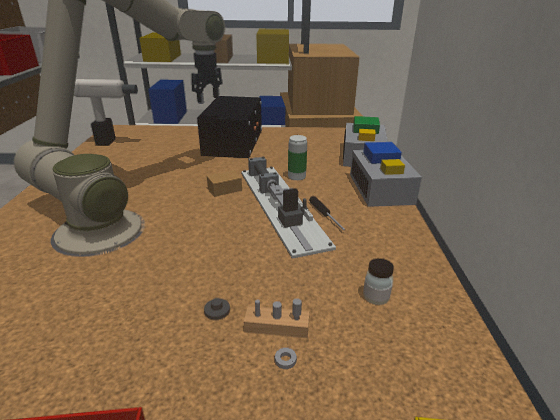

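View pics/top0.png

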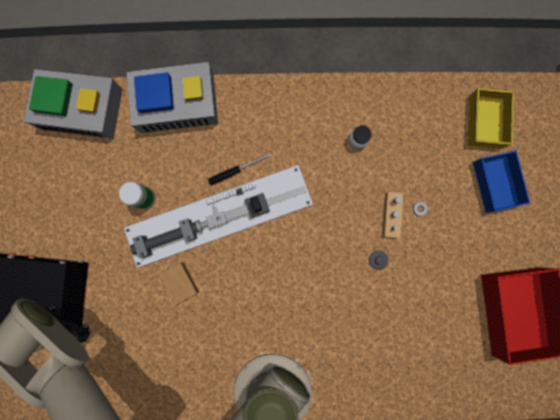

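The side view shows the rack at (277,318) with three pins, and the jig running from (255,165) to (315,245). In the top view the jig is at (220,215) and the rack at (394,215). I'll enlarge these areas next.

```bash
python3 - <<'E'
from h import *
s=cv2.imread('pics/side0.png');t=cv2.imread('pics/top0.png')
def crop(i,x,y,w,h,k): return cv2.resize(i[y:y+h,x:x+w],None,fx=k,fy=k,interpolation=cv2.INTER_CUBIC)
a=crop(s,240,290,80,50,5);b=crop(s,235,150,100,100,4)   #400x250
c=crop(t,374,185,40,60,5);d=crop(t,120,160,200,110,4)
im=np.zeros((600,800,3),np.uint8);im[:250,:400]=a;im[:300,420:620]=c;im[250:250+350,:400]=b[:350]
cv2.imwrite('pics/c1.png',im);cv2.imwrite('pics/c2.png',d)
E
```

```text
(no output)
```

View pics/c1.png

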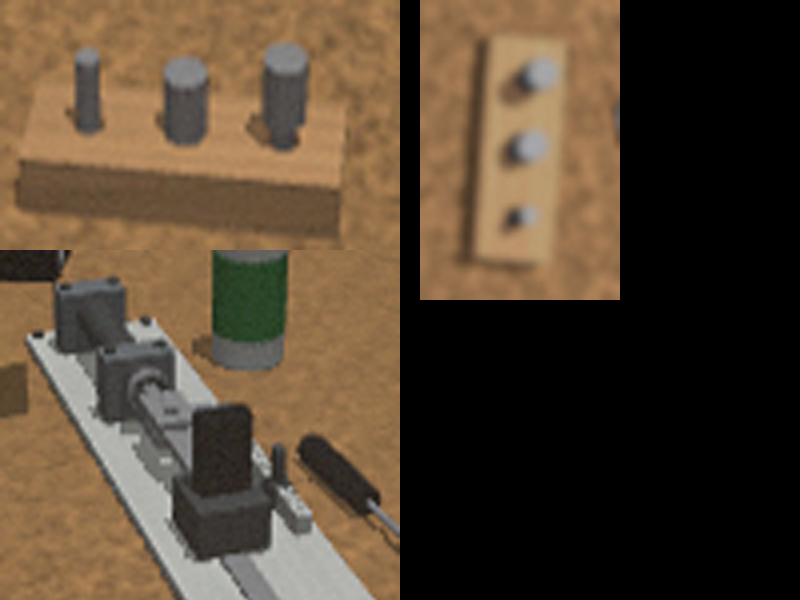

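View pics/c2.png

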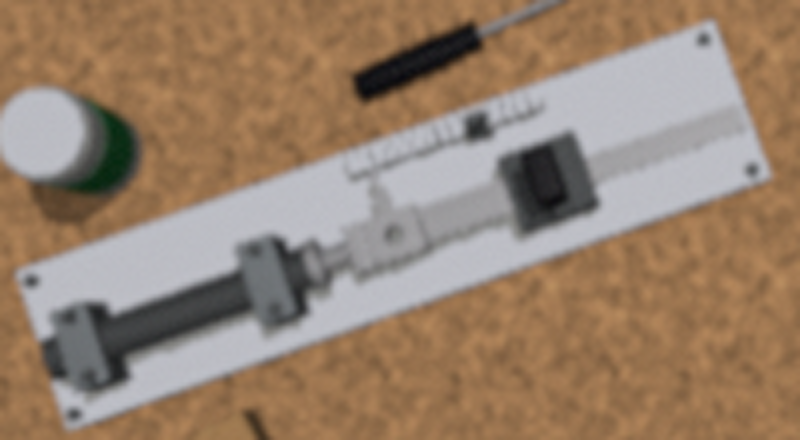

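Reading the crops:
- **Rack:** the long pin stands at the far +x end. Its head is raised, with the thin shank visible below it. The head top is at about side (297.0,301.3) and top (398.2,199.2).
- **Jig:** the fork hole is at top (218.8,218.8) and side (278,190).
- **Handle and mark:** the handle is at top (256,204.5). The mark tab is at top (239.5,190.5) and side (304.8,199.3).

Next I'll measure these properly.

```bash
cat > m.py <<'E'
from h import *
T=load('top0');S=load('side0')
t=cv2.imread('pics/top0.png').astype(int);s=cv2.imread('pics/side0.png').astype(int)
np.set_printoptions(precision=4,suppress=True)
# plate: bluish/neutral bright pixels
def plate(im,f,roi,thr):
    x,y,w,h=roi;c=im[y:y+h,x:x+w]
    m=((c[...,0]>c[...,2]-15)&(c.sum(2)>thr)).astype(np.uint8)
    m=cv2.morphologyEx(m,cv2.MORPH_CLOSE,np.ones((3,3)))
    cs=max(cv2.findContours(m,0,2)[0],key=cv2.contourArea)
    hull=cv2.convexHull(cs)[:,0]+[x,y]
    P=np.array([onz(f,u,v,.012)[:2] for u,v in hull])
    r=cv2.minAreaRect((P*1000).astype(np.float32)); return r
for n,r in(('top',plate(t,T,(120,150,205,125),300)),('side',plate(s,S,(235,150,110,110),300))):
    print(n,r); print(cv2.boxPoints(r))
def blob(im,roi,f):
    x,y,w,h=roi;c=im[y:y+h,x:x+w];m=f(c);v,u=np.nonzero(m);return u.mean()+x,v.mean()+y,m.sum()
grey=lambda lo,hi:(lambda c:(abs(c[...,0]-c[...,2])<25)&(c.sum(2)>lo)&(c.sum(2)<hi))
print('top head',blob(t,(390,192,16,14),grey(330,999)))
print('side rows',s[296:318,286:308].sum(2)//3)
print('top',t[192:208,388:408].sum(2)//3)
x,e=tri(S,(297.,301.3),T,(398.2,199.2));print('pin head',x,e)
x,e=tri(S,(278,190),T,(218.75,218.75));print('hole',x,e)
x,e=tri(S,(304.75,199.25),T,(239.5,190.5));print('mark',x,e)
print('hole onz',onz(T,218.75,218.75,.061),onz(S,278,190,.061))
print('handle',onz(T,256,204.5,.117),onz(S,235+223/4,150+158/4,.117))
E
python3 m.py
```

```text
top ((512.1261596679688, 152.2751007080078), (125.0748291015625, 548.2610473632812), 19.006576538085938)
[[ 363.7203  391.0934]
 [ 542.2761 -127.2771]
 [ 660.532   -86.5432]
 [ 481.9762  431.8273]]
side ((516.7604370117188, 145.01644897460938), (128.05960083007812, 557.5201416015625), 19.048696517944336)
[[ 365.2574  387.6145]
 [ 547.2162 -139.3767]
 [ 668.2634  -97.5816]
 [ 486.3047  429.4095]]
top head (np.float64(397.74074074074076), np.float64(199.33333333333334), np.int64(27))
side rows [[110 112 107 106  99 106 108 108 113 110 109 121 121 113 113 117 119 118
  108 106 111 113]
 [105 101 103 104 102 110 114 108 108 111 120 125 122 110 110 113 121 118
  107  93  95 105]
 [106 102 104 106 106 106 106 103 116 124 129 127 123 113 105 106 118 116
  105  85  90 101]
 [117 114 112 109 114 104 102 117 130 131 133 127 130 129 114 108 105 109
  105  93  95 103]
 [116 124 122 105 104 113 124 127 130 132 131 134 136 131 128 108  93 105
   99 105 112 117]
 [118 124 122 108 107 118 118 130 133 134 132 132 129 131 132 115  96 104
  105 110 121 123]
 [116 117 117 109 107 110 101 127 134 131 136
[... 2519 characters left out ...]
50 148 138 125 116 113
  113 114]
 [142 137 121 106 103 110 118 129 143 150 153 152 152 147 135 119 113 112
  109 112]
 [146 149 139 132 127 130 138 144 150 153 153 150 151 147 131 117 110 108
  109 110]
 [146 153 148 146 146 146 147 150 153 153 153 151 152 147 132 117 108 105
  106 110]]
pin head [ 0.5484 -0.3657  0.0734] [np.float64(0.001087057078532187), np.float64(0.0010870570785321261)]
hole [0.5032 0.1422 0.0602] [np.float64(0.0023440174823329326), np.float64(0.0023440174823331377)]
mark [0.5831 0.0825 0.0607] [np.float64(0.0026766030922000176), np.float64(0.0026766030922002098)]
hole onz [0.5008 0.142  0.061 ] [0.5056 0.1409 0.061 ]
handle [0.5351 0.0329 0.117 ] [0.5423 0.0355 0.117 ]
```

The top view's plate fit (125.1 x 548.3 mm against 125 x 550) is good and gives a jig yaw of -71.0°. The heights also check out: head 73.4 (74 expected), hole 60.2 (61), mark 60.7 (61). Next I'll move above the pin.

```bash
cat > go.py <<'E'
import sys
from h import *
from scipy.spatial.transform import Rotation as R
o=probe_bus.observe();p=o['eef_pos'];r=R.from_euler('xyz',o['orientation'],degrees=True)
t=np.array([float(a) for a in sys.argv[1:4]]);g=R.from_euler('xyz',[180,0,float(sys.argv[4])],degrees=True)
d=r.inv().apply(t-p);print(np.round(d,4),np.round((r.inv()*g).as_rotvec(degrees=True),2),'dist',np.linalg.norm(d).round(3), 'now',p.round(4),o['orientation'].round(2))
E
python3 go.py .548 -.366 .18 183
python3 nudge.py '[[-0.33,-0.31,0,0,0,-30],[-0.33,-0.31,0,0,0,-30],[-0.33,-0.31,0,0,0,-30],[-0.33,-0.31,0,0,0,-30],[-0.33,-0.31,0,0,0,-30],[-0.33,-0.31,0,0,0,-30],[-0.33,-0.31,0,0,0,-30],[-0.33,-0.31,0,0,0,-30],[-0.33,-0.31,0,0,0,-30],[-0.33,-0.31,0,0,0,-30]]' 0.05; python3 go.py .548 -.366 .11 183
```

```text
t: 1.1
eef_pos: [0.4039, 0.0608, 0.2312]
orientation: [-180.0, -0.0, -177.2]
force: [0.8, -0.1, 0.5]
width: 0.0496
gripper_force: 0.0
[-0.1231 -0.4333  0.1214] [-0.04 -0.   -0.19] dist 0.466 now [0.4039 0.0608 0.2312] [-179.96   -0.   -177.19]
```

```bash
python3 nudge.py '[[-0.123,-0.433,0.05,0,0,0],[-0.123,-0.433,0.05,0,0,0],[-0.123,-0.433,0.05,0,0,0],[-0.123,-0.433,0.05,0,0,0],[-0.123,-0.433,0.05,0,0,0],[-0.123,-0.433,0.05,0,0,0],[-0.123,-0.433,0.05,0,0,0],[-0.123,-0.433,0.05,0,0,0],[-0.123,-0.433,0.05,0,0,0],[-0.123,-0.433,0.12,0,0,0],[-0.123,-0.433,0.12,0,0,0],[-0.123,-0.433,0.12,0,0,0]]' 0.05; python3 go.py .548 -.366 .048 183; python3 - <<'E'
from h import *
a=save('side','s1');b=save('top','t1')
k=lambda i,x,y,w,h:cv2.resize(i['pixels'][y:y+h,x:x+w,::-1],None,fx=5,fy=5,interpolation=2)
cv2.imwrite('pics/c3.png',np.hstack([k(a,240,270,80,80),k(b,360,170,80,80)]))
E
```

```text
t: 2.3
eef_pos: [0.5473, -0.3609, 0.1073]
orientation: [179.7, -0.3, -177.0]
force: [0.8, -0.8, 0.4]
width: 0.0502
gripper_force: 0.0
[-0.0008 -0.0055  0.0592] [ 0.33 -0.31 -0.01] dist 0.059 now [ 0.5473 -0.3609  0.1073] [ 179.67   -0.31 -177.01]
```

View pics/c3.png

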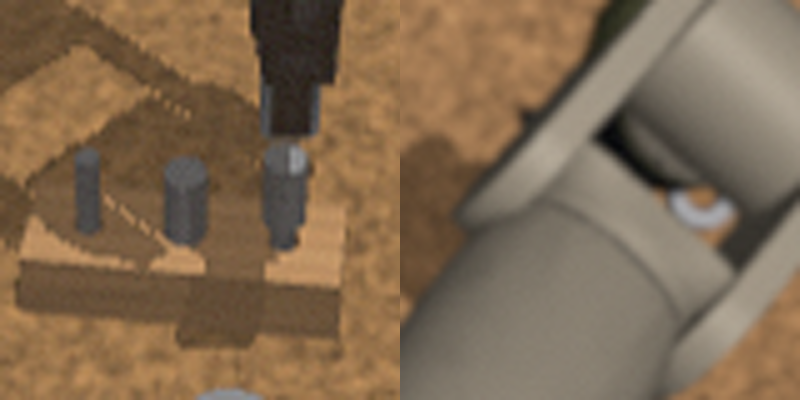

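The side crop shows the open fingers just above the long pin. They are centred at about crop x=290 (298 in the full picture), against the head at 297. The top view is blocked by the arm.

```bash
python3 - <<'E'
from h import *
S=load('s1');T=load('top0')
p=probe_bus.observe()['eef_pos'];print(p,proj(S,p),'tip+8',proj(S,p+[0,0,.008]))
print(onz(S,297,301.3,.074),onz(T,398.2,199.2,.074))
g=S['pixels'].astype(int).sum(2)//3
print(g[290:298,288:308])
E
python3 go.py .548 -.366 .048 183
```

```text
[ 0.54885433 -0.36177203  0.11198065] [297.18875385 284.962082  ] tip+8 [297.30409735 281.75995953]
[ 0.54940646 -0.36622028  0.074     ] [ 0.54720932 -0.36557022  0.074     ]
[[ 72  92  95 127  66  80  52  42  38  42  39  37  42  43  56  83 112 120
  123 126]
 [ 77  72  74  93  68  73  52  41  41  42  44  39  38  40  64  80 113 109
  112 113]
 [ 73  71  71  67  75  75  51  39  35  42  43  40  36  40  68  86 112 110
  106 107]
 [ 79  79  77  70  72  79  48  37  39  43  43  42  39  39  62  86 123 120
  116 112]
 [ 74  77  71  77  73  80  47  37  37  39  43  35  38  40  72  89 119 122
  111 103]
 [ 76  76  67  69  76  76  42  35  35  38  39  39  37  36  76  91 117 117
  112 115]
 [ 74  78  71  70  79  76  48  40  38  41  38  41  42  44  77 100 109 105
  115 118]
 [ 73  74  72  75  80  75  68  64  67  70  65  64  79  84 108 120 113  92
   97 109]]
[ 0.0011 -0.0042  0.064 ] [-0.02  0.01  0.03] dist 0.064 now [ 0.5489 -0.3618  0.112 ] [-1.7998e+02  1.0000e-02 -1.7697e+02]
```

```bash
python3 nudge.py '[[0.001,-0.004,0.02,0,0,0],[0.001,-0.004,0.045,0,0,0],[0.001,-0.004,0.063,0,0,0],[0.001,-0.004,0.063,0,0,0]]' 0.05; python3 go.py .548 -.366 .048 183
```

```text
t: 2.8
eef_pos: [0.5477, -0.3652, 0.0481]
orientation: [179.9, -0.1, -177.0]
force: [-0.3, 0.3, 1.3]
width: 0.05
gripper_force: 0.0
[-0.0003 -0.0008  0.0001] [ 0.06 -0.05  0.05] dist 0.001 now [ 0.5477 -0.3652  0.0481] [ 1.7994e+02 -5.0000e-02 -1.7695e+02]
```

```bash
python3 nudge.py '[[0,0,0,0,0,0],[0,0,0,0,0,0],[0,0,0,0,0,0],[0,0,0,0,0,0],[0,0,0,0,0,0],[0,0,0,0,0,0]]' 0.0 40 && python3 nudge.py '[[0,0,-0.02,0,0,0],[0,0,-0.05,0,0,0],[0,0,-0.09,0,0,0],[0,0,-0.12,0,0,0],[0,0,-0.12,0,0,0]]'; python3 - <<'E'
from h import *
a=save('side','s2')
cv2.imwrite('pics/c4.png',cv2.resize(a['pixels'][240:340,230:330,::-1],None,fx=5,fy=5,interpolation=2))
print(proj(a,probe_bus.observe()['eef_pos']))
E
python3 go.py .502 .1425 .17 183
```

```text
t: 3.4
eef_pos: [0.5486, -0.366, 0.0504]
orientation: [-179.9, 0.1, -177.0]
force: [-0.4, 1.9, 5.5]
width: 0.0162
gripper_force: 38.8
t: 3.9
eef_pos: [0.5492, -0.3669, 0.1743]
orientation: [-179.6, 0.4, -177.0]
force: [0.2, -0.2, 0.2]
width: 0.0165
gripper_force: 39.1
[297.93856793 261.90108814]
[ 0.0195  0.5105 -0.0009] [-0.24  0.21  0.03] dist 0.511 now [ 0.5485 -0.3663  0.1713] [-179.76    0.21 -176.97]
```

View pics/c4.png

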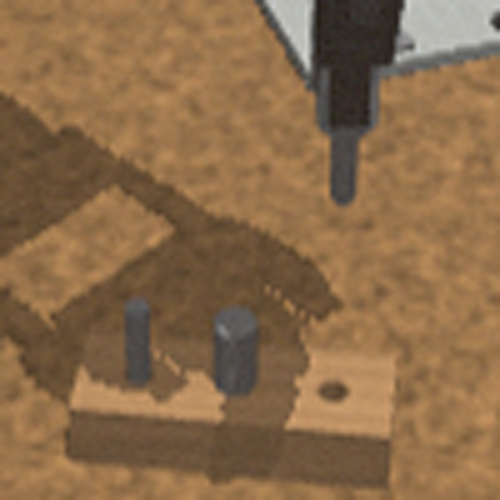

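The pin is held in the fingers with its foot at crop (343,203), which is full-picture (298.6,280.6). The other pins in the rack haven't moved. Next I'll carry it over the fork.

```bash
python3 nudge.py '[[0.02,0.51,-0.01,0,0,0],[0.02,0.51,-0.01,0,0,0],[0.02,0.51,-0.01,0,0,0],[0.02,0.51,-0.01,0,0,0],[0.02,0.51,-0.01,0,0,0],[0.02,0.51,-0.01,0,0,0],[0.02,0.51,-0.01,0,0,0],[0.02,0.51,-0.01,0,0,0],[0.02,0.51,-0.01,0,0,0],[0.02,0.51,-0.01,0,0,0],[0.02,0.51,-0.01,0,0,0],[0.02,0.51,-0.01,0,0,0]]' ; python3 go.py .502 .1425 .118 183
```

```text
t: 5.15
eef_pos: [0.5002, 0.1438, 0.1776]
orientation: [-180.0, -0.1, -176.8]
force: [-0.1, -0.3, -0.2]
width: 0.0165
gripper_force: 39.3
[-0.0018 -0.0013  0.0596] [-0.01 -0.08  0.2 ] dist 0.06 now [0.5002 0.1438 0.1776] [-1.7999e+02 -8.0000e-02 -1.7680e+02]
```

```bash
python3 nudge.py '[[-0.002,-0.001,0.03,0,0,0],[-0.002,-0.001,0.057,0,0,0],[-0.002,-0.001,0.057,0,0,0],[-0.002,-0.001,0.057,0,0,0]]' ; python3 - <<'E'
from h import *
a=save('side','s3');b=save('top','t3')
k=lambda i,x,y,w,h:cv2.resize(i['pixels'][y:y+h,x:x+w,::-1],None,fx=8,fy=8,interpolation=2)
cv2.imwrite('pics/c5.png',np.hstack([k(a,250,155,50,60),k(b,190,185,50,60)]))
p=probe_bus.observe()['eef_pos'];print(p,proj(a,p),proj(a,p-[0,0,.043]))
E
```

```text
t: 5.55
eef_pos: [0.5034, 0.1404, 0.1216]
orientation: [-180.0, -0.0, -177.1]
force: [0.5, -0.5, 0.0]
width: 0.0168
gripper_force: 39.3
[0.50384073 0.1408876  0.12257484] [277.50335556 171.82146654] [277.45748037 184.61486113]
```

View pics/c5.png

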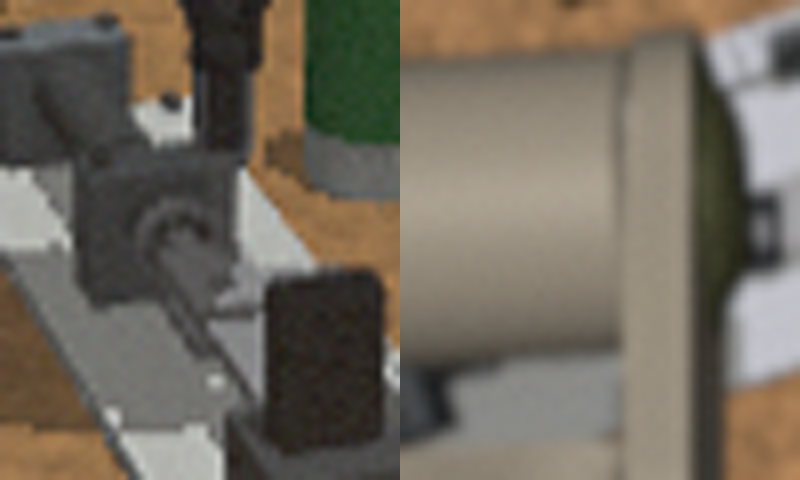

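The side crop shows the finger tips at about crop (222,150), or (277.7,174) in full. The shank blends into the dark clamp, and the arm blocks the top view. I'll refine the hole position from the first pictures and find the shank with a difference image.

```bash
python3 - <<'E'
from h import *
np.set_printoptions(linewidth=200)
S0=load('side0');T0=load('top0');S=load('s3')
g=lambda f:f['pixels'].astype(int).sum(2)//3
print('top 208..231,205..235');print(g(T0)[206:232,204:234])
print('side 180..200, 264..296');print(g(S0)[180:200,264:296])
print('diff');print((g(S)-g(S0))[170:194,264:296])
E
```

```text
top 208..231,205..235
[[191 191 191 187 186 187 191 185 167 154 162 173 182 191 192 191 191 192 191 191 192 191 191 191 192 191 192 191 192 191]
 [191 192 190 192 192 191 191 182 158 146 153 159 170 184 191 191 191 191 192 191 192 192 192 192 190 191 191 191 192 189]
 [191 192 191 192 191 192 191 183 158 149 150 154 162 178 189 192 191 192 191 192 191 192 191 191 191 190 190 187 180 179]
 [191 192 190 191 192 192 192 186 171 155 153 153 156 168 183 192 192 192 189 190 192 192 191 191 185 182 177 173 168 166]
 [191 190 191 191 191 192 192 189 178 163 155 153 153 162 181 190 190 187 183 181 185 187 184 179 174 168 165 160 157 157]
 [190 193 190 191 190 190 190 188 173 156 151 153 156 159 175 180 178 173 167 163 170 174 170 165 160 155 156 154 154 154]
 [192 191 191 190 191 192 192 188 173 152 148 152 154 157 164 166 164 163 156 149 153 159 158 156 154 154 153 154 154 155]
 [191 191 192 191 191 192 190 189 176 155 149 153 155 157 158 159 158 157 156 150 147 152 153 155 154 154 155 156 156 156]
 [191 191 192 191 189 187 186 180 170 156 152 157 157 156 156 156 157 158 157 155 145 147 152 
[... 7983 characters left out ...]
2    0   -3   -2   -1    0   -1   10   -3    2]
 [  -7    5    1    2    0   -5    4    0  -30  -42  -42  -47   -8  -13    1    2    4    1    1    1   -2    4    4   -9    2   -4   -3    2   -3   -4    2   -4]
 [ -13    3   -2   -3   -2    0   -1    1   -9  -31  -47  -44  -38  -38    3    3    3   -3    4    1   -2    2  -10   -5   -1   -6    1   -5   -6    0   -3   -3]
 [  -4   -1    1    0   -4    2    3    6    1   -7  -52  -47  -47   -7    0    6    3    3    1   -3    8   -7   -2   -3   -4   -5    1   -1    0    2   -3    2]
 [ -53    3    0    2    2    5   -1    5    2   -4  -23  -30  -24    5   -1    1   -5    0    0   -5    1   -5    1   -4   -5   -2    4    0    4   -3    4   -7]]
```

Refined measurements:
- **Hole:** subpixel side (277.4,189.9) and top (218.0,218.0) give about (0.503, 0.142). The camera bias measured at the rack is already removed.
- **Shank:** its column in the side view is about 277.45, so x is aligned.

I'll lower the pin gently.

```bash
python3 go.py .5035 .142 .112 183; python3 nudge.py '[[0,0.001,0.005,0,0,0],[0,0.001,0.01,0,0,0],[0,0.001,0.014,0,0,0],[0,0.001,0.017,0,0,0],[0,0.001,0.019,0,0,0],[0,0.001,0.021,0,0,0],[0,0.001,0.023,0,0,0]]'
```

```text
[0.0003 0.0011 0.0106] [-0.01  0.12 -0.03] dist 0.011 now [0.5038 0.1409 0.1226] [-1.7999e+02  1.2000e-01 -1.7703e+02]
t: 6.35
eef_pos: [0.5031, 0.1429, 0.0984]
orientation: [180.0, 0.0, -177.0]
force: [-0.4, 3.3, 1.4]
width: 0.0167
gripper_force: 39.6
```

The foot is now below the fork's top face with little force, so it has entered the hole. I'll keep going.

```bash
python3 nudge.py '[[0,0,0.003,0,0,0],[0,0,0.006,0,0,0],[0,0,0.009,0,0,0],[0,0,0.012,0,0,0],[0,0,0.015,0,0,0]]'; python3 nudge.py '[[0,0,0.003,0,0,0],[0,0,0.006,0,0,0],[0,0,0.009,0,0,0],[0,0,0.011,0,0,0],[0,0,0.012,0,0,0]]'
```

```text
t: 6.85
eef_pos: [0.5031, 0.143, 0.0832]
orientation: [180.0, 0.0, -177.0]
force: [-0.1, 5.5, 2.9]
width: 0.0163
gripper_force: 40.0
t: 7.35
eef_pos: [0.5031, 0.143, 0.0712]
orientation: [180.0, 0.0, -177.0]
force: [-0.3, 5.8, 3.4]
width: 0.0167
gripper_force: 40.0
```

```bash
python3 nudge.py '[[0,0,0.001,0,0,0],[0,0,0.002,0,0,0],[0,0,0.003,0,0,0],[0,0,0.004,0,0,0],[0,0,0.004,0,0,0]]'
```

```text
t: 7.85
eef_pos: [0.5036, 0.1427, 0.0694]
orientation: [-180.0, 0.2, -177.0]
force: [-5.5, 3.9, 22.6]
width: 0.0166
gripper_force: 41.7
```

The pin seats at TCP z=0.0694. That is 19 mm above the rack grip height of 0.0504, exactly as expected for home. I'll release it, retreat and take a look.

```bash
python3 nudge.py '[[0,0,-0.002,0,0,0],[0,0,-0.002,0,0,0],[0,0,-0.002,0,0,0],[0,0,-0.002,0,0,0]]' 0.045; python3 nudge.py '[[0,0,-0.03,0,0,0],[0,0,-0.07,0,0,0],[0,0,-0.1,0,0,0],[0,0,-0.1,0,0,0],[0,0,-0.1,0,0,0]]'; python3 - <<'E'
from h import *
a=save('side','s4');b=save('top','t4')
k=lambda i,x,y,w,h,q:cv2.resize(i['pixels'][y:y+h,x:x+w,::-1],None,fx=q,fy=q,interpolation=2)
cv2.imwrite('pics/c6.png',np.hstack([k(a,245,150,80,100,5),k(b,190,170,80,100,5)]))
E
```

```text
t: 8.25
eef_pos: [0.5028, 0.1423, 0.0689]
orientation: [-180.0, -0.1, -177.0]
force: [-0.7, -0.1, 0.1]
width: 0.045
gripper_force: 0.0
t: 8.75
eef_pos: [0.5028, 0.1425, 0.1691]
orientation: [-180.0, 0.0, -177.0]
force: [-0.7, 0.4, -0.0]
width: 0.0454
gripper_force: 0.0
```

View pics/c6.png

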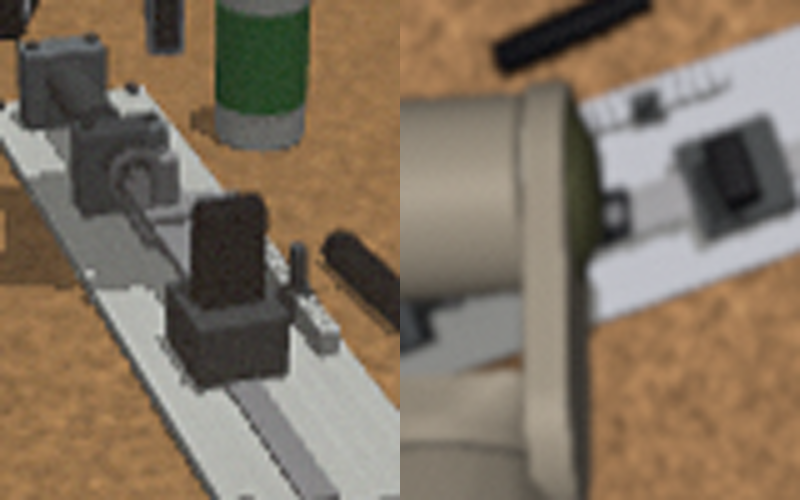

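The pin head is standing on the fork, at side crop (163,150–215). The handle is at top crop (732,170), which is (256,203.6) in full. Next I'll compute the pull distance and the handle goal.

```bash
python3 - <<'E'
from h import *
np.set_printoptions(linewidth=220,precision=4,suppress=True)
S=load('side0');T=load('top0');S4=load('s4');T4=load('t4')
ex=np.array([.3257,-.9455]);ey=np.array([.9455,.3257])
g=lambda f:f['pixels'].astype(int).sum(2)//3
print('head top/foot proj',proj(S4,np.array([.503,.1425,.093])),proj(S4,np.array([.503,.1425,.061])))
h=onz(T,218.,218.,.061)[:2]
I=g(T)[183:200,230:250]; print('mark top');print(I)
m=(I<110);v,u=np.nonzero(m);q=(u.mean()+230,v.mean()+183);print(q,m.sum())
M=onz(T,*q,.061)[:2];print('top mark',M,(M-h)@ex,(M-h)@ey)
hs=onz(S,277.4,189.9,.061)[:2];print('side hole',hs)
I=g(S)[195:216,298:312];print('side mark');print(I)
Ms=onz(S,304.4,198.9,.061)[:2];print('side mark',Ms,(Ms-hs)@ex,(Ms-hs)@ey)
H=onz(T,256,203.6,.117)[:2];print('handle',H,(H-h)@ex,(H-h)@ey)
E
python3 go.py .5405 .0338 .17 199
```

```text
head top/foot proj [277.204 180.437] [277.1739 189.7616]
mark top
[[117 110 107 104 105 109 116 117 112 108 110 113 119 122 130 146 160 160 168 179]
 [121 117 109 106 103 104 110 113 111 113 121 126 137 150 157 166 180 180 179 187]
 [120 116 111 108 104 103 110 121 128 136 145 155 165 178 177 173 184 185 180 187]
 [118 114 110 109 115 121 127 142 154 159 164 170 180 188 180 168 181 185 174 183]
 [119 117 121 124 140 152 154 156 155 150 150 160 175 187 183 173 184 183 173 172]
 [136 142 153 157 163 168 156 140 128 115 109 128 162 186 186 174 177 179 167 152]
 [159 166 179 180 173 160 132 102  92  81  74 105 153 181 177 163 153 154 151 137]
 [180 175 183 186 179 155 113  78  72  61  58  97 138 161 156 147 136 142 155 160]
 [185 174 174 186 186 161 111  66  55  49  54  81 117 135 146 154 157 166 179 184]
 [184 178 170 184 187 161 110  61  45  47  53  69  94 128 162 179 185 188 192 193]
 [180 182 170 174 176 150 103  62  51  57  66  73  98 139 177 191 193 192 194 192]
 [167 174 158 152 152 135 109  85  80  92 101 113 133 161 186 193 194 193 192 193]
 [143 150 142 138 144 149 138 126 128 
[... 1343 characters left out ...]
6  59  60  70  97 110 116 117]
 [ 72  77  60  47  55  60 109 129  87 159 115 115 119 120]
 [ 75  74  73  45  48  49  90 185 162 153 104 105 121 119]
 [ 73  76  79  73  51  48  71 125 160 171 155 149 119 114]
 [ 78  78  79  78  63  51  70  75 122 153 177 144 132 106]
 [ 72  68  65  60  55  52  73  81  88 150 180 163 168 125]
 [ 56  54  55  55  43  59  85  78  79 113 185 149 147 167]
 [ 52  52  55  50  58 163  85  78  78  80 126 172 168 182]]
side mark [0.5849 0.0846] 0.0802692599840123 0.05817270456793226
handle [0.5375 0.0329] 0.11641872244247001 -0.0035760536678119403
[-0.0324 -0.1105 -0.0021] [  0.02  -0.15 -15.98] dist 0.115 now [0.5023 0.1425 0.168 ] [-1.7999e+02 -1.5000e-01 -1.7698e+02]
```

Pull estimate: 81.2 mm from the top view and 80.3 mm from the side view. The handle is 116 mm along the axis (115 given). I'll move to it now.

```bash
python3 nudge.py '[[-0.032,-0.11,-0.002,0,0,-16],[-0.032,-0.11,-0.002,0,0,-16],[-0.032,-0.11,-0.002,0,0,-16],[-0.032,-0.11,-0.002,0,0,-16],[-0.032,-0.11,-0.002,0,0,-16]]' 0.06; python3 go.py .5405 .0338 .076 199
```

```text
t: 9.35
eef_pos: [0.5402, 0.0346, 0.1702]
orientation: [179.9, -0.1, -161.0]
force: [-0.1, 0.2, 0.5]
width: 0.0599
gripper_force: 0.0
[-0.0003 -0.0009  0.0942] [ 0.08 -0.12 -0.05] dist 0.094 now [0.5402 0.0346 0.1702] [ 1.7992e+02 -1.2000e-01 -1.6105e+02]
```

```bash
python3 nudge.py '[[0,-0.001,0.04,0,0,0],[0,-0.001,0.07,0,0,0],[0,-0.001,0.094,0,0,0],[0,-0.001,0.094,0,0,0],[0,-0.001,0.094,0,0,0]]'; python3 nudge.py '[[0,0,0,0,0,0],[0,0,0,0,0,0],[0,0,0,0,0,0],[0,0,0,0,0,0],[0,0,0,0,0,0],[0,0,0,0,0,0]]' 0.0 60; python3 go.py .5405 .0338 .076 199
```

```text
t: 9.85
eef_pos: [0.5409, 0.0344, 0.0777]
orientation: [180.0, -0.0, -160.9]
force: [-0.1, -0.5, 0.4]
width: 0.0606
gripper_force: 0.0
t: 10.45
eef_pos: [0.5414, 0.0338, 0.0785]
orientation: [-180.0, 0.1, -161.0]
force: [-2.1, 2.4, 5.9]
width: 0.0215
gripper_force: 58.9
[0.0008 0.0003 0.0025] [-0.01  0.1   0.03] dist 0.003 now [0.5414 0.0338 0.0785] [-1.7999e+02  1.0000e-01 -1.6097e+02]
```

The handle is gripped at a width of 21.5 mm (22 expected). I'll pull along -tool y, to about 75 mm first.

```bash
python3 nudge.py '[[0,-0.004,0,0,0,0],[0,-0.01,0,0,0,0],[0,-0.02,0,0,0,0],[0,-0.03,0,0,0,0],[0,-0.04,0,0,0,0],[0,-0.05,0,0,0,0],[0,-0.06,0,0,0,0],[0,-0.068,0,0,0,0],[0,-0.073,0,0,0,0],[0,-0.075,0,0,0,0],[0,-0.075,0,0,0,0],[0,-0.075,0,0,0,0]]'; python3 - <<'E'
from h import *
a=save('side','s5');b=save('top','t5')
k=lambda i,x,y,w,h,q:cv2.resize(i['pixels'][y:y+h,x:x+w,::-1],None,fx=q,fy=q,interpolation=2)
cv2.imwrite('pics/c7.png',np.hstack([k(a,270,165,50,60,8),k(b,205,175,50,60,8)]))
p=probe_bus.observe();print(p['eef_pos'],p['force'],(p['eef_pos'][:2]-[.5414,.0338])@[.3257,-.9455])
E
```

```text
t: 11.65
eef_pos: [0.5655, -0.0362, 0.0785]
orientation: [179.9, 0.1, -161.0]
force: [-2.8, 7.5, 8.9]
width: 0.0213
gripper_force: 59.2
[ 0.56552036 -0.03617848  0.078504  ] [-2.27548417  8.25427345  7.73548395] 0.07402065291581877
```

View pics/c7.png

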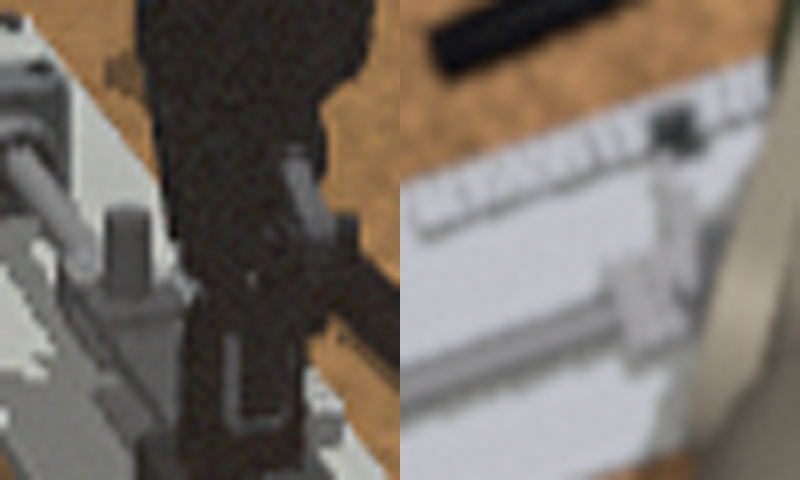

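The top crop shows the rod drawn out with the pin. The pointer tip is at about crop (668,165) and the clip at (677,128), so roughly 7 to 9 mm remain. I'll measure that numerically, with both points in the same picture.

```bash
python3 - <<'E'
from h import *
np.set_printoptions(linewidth=220,precision=4,suppress=True)
T=load('t5');g=T['pixels'].astype(int).sum(2)//3
print(g[184:212,230:250])
ex=np.array([.3257,-.9455]);ey=np.array([.9455,.3257]);O=np.array([.503,.1425])
# resample picture on jig grid at z=.061: rows = jig y, cols = jig x
X=np.arange(60,96,1.5);Y=np.arange(66,18,-2.)
mp=np.array([[proj(T,np.r_[O+ex*x/1e3+ey*y/1e3,.061]) for x in X] for y in Y]).astype(np.float32)
R=cv2.remap(g.astype(np.float32),mp[...,0],mp[...,1],1)
print('      ',X.astype(int))
for y,r in zip(Y,R): print(int(y),r.astype(int))
E
```

```text
[[121 116 110 107 105 104 110 116 113 114 122 129 139 151 159 168 182 184 182 181]
 [121 116 114 110 107 104 112 121 131 138 147 158 167 180 179 175 186 188 183 180]
 [120 115 110 110 116 122 132 145 156 161 165 175 182 190 184 172 185 187 178 179]
 [121 120 122 125 141 156 156 157 157 154 151 162 178 190 187 176 186 188 175 173]
 [137 144 156 159 165 170 157 143 130 117 112 130 165 191 188 177 180 181 171 154]
 [164 168 181 184 178 163 133 105  94  81  75 108 154 182 181 164 155 155 155 139]
 [180 178 185 192 182 159 113  78  71  61  59  97 142 163 161 148 138 142 158 156]
 [188 177 177 190 188 164 112  69  57  49  54  82 115 137 149 157 162 170 182 178]
 [188 181 171 185 189 166 112  66  57  50  56  72  94 130 163 182 187 191 193 181]
 [184 184 171 179 179 152 111  94  92  71  67  74 102 141 180 194 198 197 191 172]
 [170 176 161 154 152 137 122 131 131 105 102 116 135 165 189 198 196 193 180 158]
 [146 153 145 141 146 149 147 152 152 141 149 162 172 185 193 196 194 185 165 146]
 [141 154 162 165 172 176 168 162 166 169 180 188 192 195 196 195 188 167 144 137]
 [169 179 188 189 191
[... 3029 characters left out ...]
4 189 182 171 160 153 152 154 159 163 167 171 175 181 187 192 194 195 195 195 193 191 187 183]
30 [196 189 182 169 157 155 153 155 158 160 161 165 170 179 187 191 195 195 195 192 190 185 180 170]
28 [192 186 178 165 156 154 153 155 157 159 161 165 170 178 186 191 193 192 190 186 183 175 167 157]
26 [189 182 170 158 154 151 154 157 158 159 161 165 171 178 182 187 186 185 179 173 167 160 153 144]
24 [186 178 164 154 151 151 154 157 158 159 160 162 166 170 173 176 173 169 163 157 151 145 139 134]
22 [183 171 156 150 146 150 155 157 158 157 157 156 157 157 159 158 156 151 147 142 137 134 131 131]
20 [177 165 153 149 146 151 155 157 158 155 152 147 144 142 141 140 137 135 132 131 129 128 127 131]
```

```bash
python3 - <<'E'
from h import *
np.set_printoptions(linewidth=220,precision=4,suppress=True)
ex=np.array([.3257,-.9455]);ey=np.array([.9455,.3257]);O=np.array([.503,.1425])
def grid(n,X,Y,z=.061):
    T=load(n);g=T['pixels'].astype(np.float32).mean(2)
    mp=np.array([[proj(T,np.r_[O+ex*x/1e3+ey*y/1e3,z]) for x in X] for y in Y]).astype(np.float32)
    return cv2.remap(g,mp[...,0],mp[...,1],1)
Y=np.arange(40,24,-2.)
X=np.arange(-12,22,1.5);A=grid('top0',X,Y);print(X);print(A.astype(int))
for lo in (56,):
  ref=grid('top0',np.arange(-10,6,.5),Y).mean(0)
  for d in np.arange(62,80,1.): 
    q=grid('t5',np.arange(-10,6,.5)+d,Y).mean(0);print(d,np.corrcoef(ref,q)[0,1].round(3),end='; ')
# colour of clip in t0
T=load('top0')['pixels'];print();print([T[r,234:245].tolist() for r in (189,191)])
a=grid('top0',np.arange(60,100,2.),np.arange(70,40,-2.),.061);print(np.arange(60,100,2.));print(a.astype(int))
E
```

```text
[-12.  -10.5  -9.   -7.5  -6.   -4.5  -3.   -1.5   0.    1.5   3.    4.5   6.    7.5   9.   10.5  12.   13.5  15.   16.5  18.   19.5  21. ]
[[190 188 184 176 168 164 161 165 170 176 184 188 191 191 191 191 191 192 192 191 191 191 192]
 [189 185 179 170 164 158 157 163 170 177 184 188 191 192 192 192 192 192 192 191 191 191 191]
 [187 182 171 160 155 150 154 159 165 173 179 185 189 191 192 192 192 192 191 191 191 191 191]
 [186 179 166 156 151 148 150 155 160 166 174 181 187 191 192 192 191 191 190 190 190 191 191]
 [186 178 166 157 151 149 150 153 156 162 168 176 184 189 191 192 191 191 191 191 190 190 191]
 [186 178 169 160 153 152 151 152 154 159 165 175 183 188 191 191 191 191 191 191 191 191 191]
 [185 179 171 162 157 154 153 153 154 157 164 173 181 187 190 191 191 191 191 191 191 191 191]
 [180 174 167 160 158 155 154 153 154 156 162 170 179 186 189 192 191 191 191 191 192 192 191]]
62.0 -0.745; 63.0 -0.692; 64.0 -0.609; 65.0 -0.493; 66.0 -0.349; 67.0 -0.18; 68.0 0.006; 69.0 0.197; 70.0 0.39; 71.0 0.59; 72.0 0.791; 73.0 0.937; 74.0 0.906; 75.0 0.739; 76.0 0.594; 77.0 0.501; 78.0
[... 1003 characters left out ...]
80  83  96 119 148 171 186 185 180]
 [170 178 185 186 171 149 116  86  70  69  66  66  67  88 116 149 171 184 185 179]
 [170 175 180 180 166 136 103  73  60  57  55  56  62  89 119 149 171 180 178 172]
 [161 165 171 166 150 120  90  60  51  49  48  52  65  88 119 144 164 166 165 161]
 [149 151 155 149 133 105  77  58  48  47  49  53  67  87 114 133 149 154 151 148]
 [139 144 146 140 122 102  79  65  54  54  57  59  67  83 107 127 141 148 151 148]
 [153 152 150 146 133 114  92  80  76  74  72  68  74  89 108 129 149 160 162 159]
 [170 171 168 161 149 133 119 110 106 101  98  95  97 103 123 146 167 175 180 177]
 [186 183 182 175 168 155 146 142 142 140 133 126 127 133 147 164 180 187 188 188]]
```

The pointer has moved 73.3 mm so far. The mark is about 81.3 mm from home, from several estimates in the same camera. I'll pull 8 mm more.

```bash
python3 nudge.py '[[0,-0.003,0,0,0,0],[0,-0.006,0,0,0,0],[0,-0.008,0,0,0,0],[0,-0.008,0,0,0,0],[0,-0.008,0,0,0,0],[0,-0.008,0,0,0,0]]'; python3 - <<'E'
from h import *
np.set_printoptions(linewidth=220,precision=4,suppress=True)
ex=np.array([.3257,-.9455]);ey=np.array([.9455,.3257]);O=np.array([.503,.1425])
save('top','t6');a=save('side','s6')
def grid(n,X,Y,z=.061):
    T=load(n);g=T['pixels'].astype(np.float32)
    mp=np.array([[proj(T,np.r_[O+ex*x/1e3+ey*y/1e3,z]) for x in X] for y in Y]).astype(np.float32)
    return cv2.remap(g,mp[...,0],mp[...,1],2)
Y=np.arange(40,24,-2.);ref=grid('top0',np.arange(-10,6,.5),Y).mean((0,2))
for d in np.arange(77,87,1.): print(d,np.corrcoef(ref,grid('t6',np.arange(-10,6,.5)+d,Y).mean((0,2)))[0,1].round(3),end='; ')
# jig-aligned picture, 8 px per mm, -ex horizontally to the right; before/after
X=np.arange(55,105,.125);Yy=np.arange(75,5,-.125)
cv2.imwrite('pics/c8.png',np.hstack([grid('top0',X,Yy),grid('t6',X,Yy)])[:,:,::-1])
p=probe_bus.observe();print(p['eef_pos'],p['force'],p['gripper_force'],(p['eef_pos'][:2]-[.5414,.0338])@ex)
E
```

```text
t: 12.35
eef_pos: [0.5681, -0.0436, 0.0785]
orientation: [179.9, 0.1, -161.0]
force: [-2.5, 8.1, 7.8]
width: 0.0214
gripper_force: 59.2
77.0 0.366; 78.0 0.535; 79.0 0.713; 80.0 0.882; 81.0 0.896; 82.0 0.748; 83.0 0.631; 84.0 0.578; 85.0 0.561; 86.0 0.548; [ 0.5681 -0.0436  0.0785] [-2.6008  8.5649  8.2991] 59.22941744327545 0.08184862601036559[ WARN:0@302.183] global loadsave.cpp:1063 imwrite_ Unsupported depth image for selected encoder is fallbacked to CV_8U.
```

View pics/c8.png

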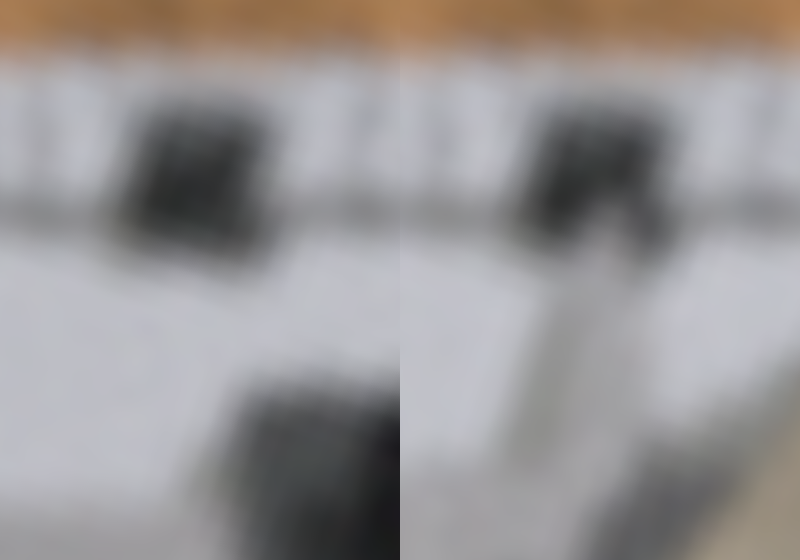

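The jig-aligned crop shows the pointer's bright tip at about x=605, and the clip from about 540 to 670, centred near 606. They line up within about 1 mm. The pin head was still seated in the previous view, and the grip is 59 N. I'm handing in.

```bash
python3 -c "
from station import bot, viewer, order, probe_bus
print(order.finish_job())"
```

```text
the job is handed in; nothing more can be done
None
```

The job is handed in: the long pin is fully home through fork and tongue, and the slide is pulled until the pointer is within about 1 mm of the mark clip. The gripper was still holding the handle at about 59 N; the hand-in returned no verdict.

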